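# Close the gap in the sloping test console

## Task

Load the loose white module into the sloping test console: lay it on the bed with its tongue fully home in the slot under the yellow lip, and close it up flush and square against the blue meter unit, pressing it home for a moment with a steady push of about 10 N, without shifting the meter unit. Then let go; the black supply unit and the other things on the bench stay where they are.

Things in the scene. Friction and masses are not known exactly. Their poses are not given: they have to be found in the camera images.
- module: loose white module, grey lid, black vent bars, blue knob; about 0.32 kg; flat on the table, tongue roughly towards the robot. Housing 120 (x) x 54 (y) x 45 mm (z); origin: centre of its underside, z up through the lid. A dark steel tongue 10 mm thick, 50 mm wide, flush with the underside, sticks out 16 mm at the -x end (to x = -76 mm). Grasp it across the 54 mm width
- bed: aluminium bed of the fixed console, sloping 30 degrees, low side towards the robot, 380 mm wide. Origin on its surface at the foot of the stop, mid-width; x up the slope (bed ends at 160 mm), y level along the bed, z square out of it. End walls 32 mm high. Module home: its origin at x = 76 mm, z = 0, axes parallel to the bed's, tongue downhill. Friction usually holds it where it is left
- slot (a point): mid-length of the tongue slot's mouth, on the bed at x = 12 mm. Frame as the bed. The yellow lip above reaches from the stop (bed x = 0) to here, underside 13.5 mm and top 18.5 mm off the bed; the slot is open along the whole bay, so a tongue in it can slide sideways. A finger does not fit between units that touch: push the module's free side, nearer the tongue, whose end drags on the stop
- meter: blue meter unit, white lid, green display, at one end of the bay (either one): the neighbour to butt against, 57 mm between origins along y when flush. 120 mm up-slope, 60 wide (y), 45 high off the bed. Origin on the bed at the stop, mid-width: side faces at y = +-30 mm. Frame upright, y along the bed. On a stiff slide along y: a push over 16 N shifts it
- supply: black supply unit, red and yellow terminals, at the other end; over 215 mm free between the two units. 120 mm up-slope, 60 wide (y), 45 high off the bed. Origin on the bed at the stop, mid-width: side faces at y = +-30 mm. Frame upright, y along the bed. On a stiff slide along y: a push over 16 N shifts it
- screwdriver: bystander: screwdriver 190 mm long lying on the table in front of the console; origin on its axis' underside, x along it
- carton: bystander: cardboard carton 90 x 120 x 60 mm on the table, origin under its centre
- tester: bystander: yellow hand-held tester 150 x 75 x 34 mm lying on the table, origin under its centre

How it is judged:
By the outcome, as a careful person would: the job done as asked, in the order asked, and still so for the second after the job is handed in, with the robot touching nothing.
It also fails if it takes over 64 s, if anything falls off the work surface, if the arm or the gripper's body presses on something with over 40 N, if the wrist force passes 120 N, or if a joint passes its speed limit or range.

## Robot

A 6-joint arm with a two-finger parallel gripper is mounted at the origin on the work surface. World frame = base frame: x ahead of the robot, y to its left, z up, the work surface at z = 0. Lengths are in m, angles in rad, forces in N, time in s.
With the tool pointing down it reaches from about 0.425 to 0.95 m from the base axis. Payload 3.5 kg.
Tool frame: the origin (TCP) lies midway between the tips of the shut fingers; the grasp point (between the pads) lies 19 mm behind it; z points along the fingers, y is the line along which they close (so a half turn about z gives the same grasp; the last joint's range is limited). The gripper opens to 85 mm and grips with 20 to 120 N. Pads are 22 mm wide; open, the fingers measure 114 mm over their backs; the gripper's body (76 mm by 85 mm) begins 54 mm behind the grasp point. The pads swing forward as they close: fully open they stand 13 mm farther back than shut.
Start: joints at [-1.33, 0.286, 1.577, -0, 1.279, -0.15], TCP at [0.257, -0.624, 0.231] pointing down, gripper open.
Joint ranges: [-2.77, 2.77], [-0.9, 2.22], [0.21, 2.48], [-1.53, 4.67], [0.24, 2.81], [-2.84, 2.84]. Speed limits (rad/s): [2.79, 2.79, 3.14, 3.14, 3.14, 3.14].

## Interface

Orientations are given as a unit quaternion [x, y, z, w].
In Python, from plant import get_state, read_camera, ctrl gives the robot as it stands.
- The arm moves only by the shell command python3 -m crank 'ROWS' [FORCE]. ROWS is JSON, a list of rows, each a list of 3 entries, a list of its own where there are three numbers: the shift along the tool's x, y, z in mm, then the turn about the tool's z in degrees, then the closure in counts, from 0 (fully open) to 255 (shut). In form: [[[tx, ty, tz], yaw, claw], ...]. A call has 1 to 10 rows; each row is the pose to reach, as a shift and turn from the pose commanded when the call began, along the tool's axes at that moment; what a row does not reach only later rows make up. A row lasts 1/10 s, in which the tool goes at most 50 mm and 8.59 degrees, less where a joint would pass 70% of its speed; a pose out of reach is approached as far as the arm can. A call with a gripper value outside its range is refused whole. The fingers move at their own pace and stop on an object; FORCE is the grip in N (left out, the last holds). Time passes only in rows, so rows that repeat a pose let the fingers close. It gives the time, the measured TCP pose, the force, the opening and the grip force at its end, in the units of the state.
- get_state(): the state, without advancing time (a new reading comes with each control period).
- read_camera(name): name is "scene" or "top" or "wrist"; returns a dict with "frame" (400x640x3 uint8, blue, green, red), "range_z" (400x640 float32, m along the optical axis (not along the pixel's ray), 0 where there is no reading), "vfov" (degrees; the focal length in pixels is half the picture's height over the tangent of half this angle, whatever the lens; pixels are square), "cx", "cy" (the principal point, pixels), "origin" and "orientation" of the camera in the world. Camera axes: x right, y down, z forward; pixel columns grow to the right and rows downward; lengths in m; the calibration is good to about 2 mm. A picture is of the moment at which its call begins.
- ctrl.sign_off(): hands the job in; it is judged then, once.
The state is a dict: "time": time; "qpos": joint angles; "dq": joint speeds; "joint_efforts": joint torques, N m; "eef_pos": TCP position; "tcp_rot": TCP orientation; "contact_force": force on the tool from outside, world axes, zero at the start; "wrist_torque": the same for the moment, N m; "opening": opening from 0.0 (shut) to 1.0 (fully open); "finger_force": force on a finger pad.
Only numpy, scipy, OpenCV 4.12 (cv2) and the standard library are available. Lean on these libraries where they do the work, as an engineer would, in place of code of your own. Each camera call takes 0.05 s, during which the arm holds its last target. There are 200 camera calls.

## Working session

There is one attempt and no reset: what is moved stays moved. The work goes in short steps, Python scripts to look and compute and a shell command to move; the robot and the scene stay as the last step left them, time stands still between calls to the robot, and variables do not carry over. Pictures are saved under pics/ and viewed, at most 10 in all, crops included, and the job is handed in when it is done.

```bash
ls; mkdir -p pics
cat > h.py <<'E'
import numpy as np, cv2
from plant import get_state, read_camera
from scipy.spatial.transform import Rotation as R
def cam(n):
    c=read_camera(n); c['f']=200/np.tan(np.radians(c['vfov'])/2); c['R']=R.from_quat(c['orientation']).as_matrix(); return c
def cloud(c):
    v,u=np.mgrid[:400,:640]; z=c['range_z']
    p=np.stack([(u-c['cx'])/c['f']*z,(v-c['cy'])/c['f']*z,z],-1)
    return p@c['R'].T+np.array(c['origin'])
E
python3 - <<'E'
from h import *
s=get_state(); print(s)
for n in('scene','top'):
    c=cam(n); cv2.imwrite(f'pics/{n}0.png',c['frame']); np.savez(f'{n}0.npz',P=cloud(c),F=c['frame'],z=c['range_z']); print(n,c['origin'],c['orientation'],c['f'],c['cx'],c['cy'],(c['range_z']>0).mean())
E
```

```text
pics
{'time': 0.0, 'qpos': array([-1.32996309e+00,  2.87225301e-01,  1.57816790e+00,  1.99750040e-05,
        1.27860115e+00, -1.49968176e-01]), 'dq': array([-7.90125344e-04, -1.39934659e-04,  1.25411600e-03, -7.00253081e-05,
        9.24911002e-04,  1.43591399e-03]), 'joint_efforts': array([ 2.17849898e-03, -4.05979514e+01, -2.92625248e+01, -9.05937213e-05,
        5.81651213e-03, -1.86434654e-06]), 'eef_pos': array([ 0.25702155, -0.62344491,  0.22991234]), 'tcp_rot': array([ 9.80969800e-01,  1.94156660e-01, -4.49879980e-05, -1.20004401e-03]), 'contact_force': array([ 0.5549617 ,  0.71880193, -0.27713326]), 'wrist_torque': array([ 0.00947459,  0.06822969, -0.04095858]), 'finger_force': 0.0, 'opening': 0.9984934876812692}
scene [ 1.18963099 -0.10280152  1.19617587] [ 0.71851072  0.63862504 -0.18159574 -0.20717961] 445.4827909428088 317.7473406043319 208.87071122654552 0.9958984375
top [ 0.42937701 -0.01588383  1.02143225] [-0.6964368   0.71717253 -0.01682842  0.01887189] 412.8292355715131 324.9885974171036 202.6309094113677 0.99615625
```

View pics/top0.png

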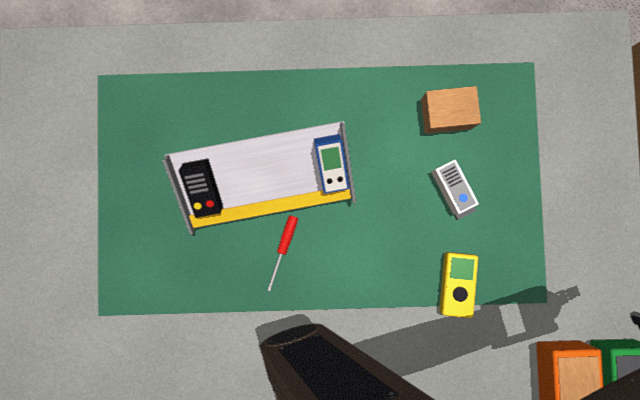

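View pics/scene0.png

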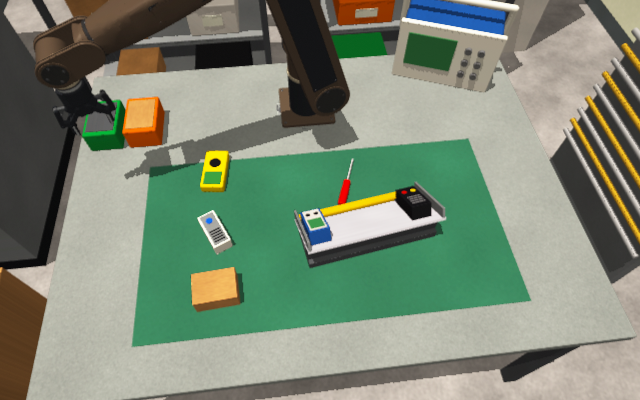

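The meter is at the right end in the top view (331,165), on the bed's -y side. The supply is at (201,188), the module at (455,188) with its knob and tongue end at the bottom, and the screwdriver in front at (285,250). Next I'll measure from the depth clouds.

Run:
```python
from h import *
d=np.load('top0.npz'); P=d['P']; F=d['F']; hsv=cv2.cvtColor(F,cv2.COLOR_BGR2HSV).astype(int)
H,S,V=hsv[...,0],hsv[...,1],hsv[...,2]
def box(a,b,c,e):
    m=np.zeros(H.shape,bool); m[b:e,a:c]=1; return m
print('table z',np.median(P[100:120,110:150,2]),np.median(P[230:250,380:420,2]))
# bed plane
m=box(230,150,305,185)
p=P[m]; c=p.mean(0); n=np.linalg.svd(p-c,full_matrices=False)[2][2]; n*=np.sign(n[2])
print('bed n',n,'tilt',np.degrees(np.arccos(n[2])),'yaw from n',np.degrees(np.arctan2(-n[1],-n[0])),'c',c,'resid',np.abs((p-c)@n).max())
# lip
m=box(185,185,360,235)&(H>15)&(H<32)&(S>150)&(V>120)
k,l,st,_=cv2.connectedComponentsWithStats(m.astype(np.uint8)); m=l==1+np.argmax(st[1:,4])
q=P[m]; r=cv2.minAreaRect(q[:,:2].astype(np.float32)); print('lip',r,cv2.boxPoints(r))
ex=np.array([np.cos(a:=np.arctan2(-n[1],-n[0])),np.sin(a)])
u=(p-c)
X=np.array([ex[0]*np.cos(np.pi/6),ex[1]*np.cos(np.pi/6),.5]);Y=np.array([-ex[1],ex[0],0])
def uv(q): w=q-c; return np.stack([w@X,w@Y,w@n],-1)
w=uv(q); print('lip bed coords pct',np.percentile(w,[1,50,99],axis=0))
# units: points above bed 40-50
allw=uv(P.reshape(-1,3)).reshape(P.shape); bb=box(160,120,360,240)
for nm,mm in (('meter',box(300,125,349,205)),('supply',box(175,145,235,222))):
    t=mm&(abs(allw[...,2]-.045)<.008); print(nm,t.sum(),np.percentile(allw[t],[1,2,50,98,99],axis=0))
# module
mm=box(420,145,490,230)&(P[...,2]>.035)&(P[...,2]<.06)
r=cv2.minAreaRect(P[mm][:,:2].astype(np.float32)); print('module top',mm.sum(),np.median(P[mm][:,2]),r,cv2.boxPoints(r))
mt=box(420,145,490,230)&(P[...,2]>.006)&(P[...,2]<.015); print('tongue',mt.sum(),P[mt].mean(0))
kn=box(420,145,490,230)&(H>95)&(H<125)&(S>100); print('knob',P[kn].mean(0))
```

```text
table z 8.637173305514612e-05 -0.0005558400463256952
bed n [ 0.99696638 -0.0197533   0.0752851 ] tilt 85.68239627083457 yaw from n 178.864924208056 c [0.56196806 0.11602118 0.08356748] resid 0.05897601680847255
lip ((0.46250346302986145, 0.11466889083385468), (0.07744092494249344, 0.38107818365097046), 2.4693353176116943) [[ 0.41560963  0.30336282]
 [ 0.43202826 -0.07736152]
 [ 0.50939727 -0.07402503]
 [ 0.49297866  0.3066993 ]]
lip bed coords pct [[ 0.0301951  -0.18199724 -0.13332489]
 [ 0.05973216  0.00182475 -0.0908041 ]
 [ 0.09334953  0.18607325 -0.05625521]]
meter 346 [[-0.08353721  0.07630401  0.03747554]
 [-0.03916552  0.0765284   0.03754987]
 [-0.01191928  0.12864108  0.04489184]
 [-0.00218155  0.1813538   0.0527364 ]
 [-0.00202242  0.18977376  0.05279664]]
supply 249 [[-0.09376594 -0.24070987  0.0373296 ]
 [-0.0931691  -0.23801922  0.03738059]
 [-0.02065414 -0.11402848  0.04204953]
 [-0.01423357 -0.07069931  0.05280395]
 [-0.01396962 -0.07006678  0.05288487]]
module top 1179 0.04419739486991514 ((0.5087684392929077, -0.32635632157325745), (0.12012077122926712, 0.0553862564265728), 24.984188079833984) [[ 0.44263154 -0.3266222 ]
 [ 0.46602494 -0.37682563]
 [ 0.57490534 -0.32609046]
 [ 0.55151194 -0.275887  ]]
tongue 146 [ 0.46405393 -0.33705614  0.00950211]
knob [ 0.48133985 -0.34030352  0.04556097]
```

```bash
cat > m.py <<'E'
from h import *
d=np.load('top0.npz'); P=d['P']; F=d['F']; ok=d['z']>0; hsv=cv2.cvtColor(F,cv2.COLOR_BGR2HSV).astype(int)
H,S,V=hsv[...,0],hsv[...,1],hsv[...,2]
def box(a,b,c,e):
    m=np.zeros(H.shape,bool); m[b:e,a:c]=1; return m&ok
p=P[box(230,152,305,185)]
for _ in range(6):
    c=np.median(p,0); A=np.c_[p[:,:2]-c[:2],np.ones(len(p))]; k=np.linalg.lstsq(A,p[:,2]-c[2],rcond=None)[0]
    r=abs(A@k-p[:,2]+c[2]); p=p[r<max(.004,2*np.median(r))]
n=np.array([-k[0],-k[1],1]); n/=np.linalg.norm(n); c=c+[0,0,k[2]]
print('npts',len(p),'tilt',np.degrees(np.arccos(n[2])),'yaw',np.degrees(np.arctan2(k[1],k[0])),'c',c)
m=box(185,185,360,235)&(H>15)&(H<32)&(S>150)&(V>120)
k_,l,st,_=cv2.connectedComponentsWithStats(m.astype(np.uint8)); m=l==1+np.argmax(st[1:,4])
# lip upper edge direction in the image row fit, via cloud edge points
E=[]
for col in range(225,312,3):
    v=np.where(m[:,col])[0]
    if len(v): E.append(P[v.min()+1,col])
E=np.array(E); f=np.polyfit(E[:,1],E[:,0],1); f=np.polyfit(*(E[abs(np.polyval(f,E[:,1])-E[:,0])<.003][:,[1,0]].T),1)
print('lip edge yaw',np.degrees(np.arctan(-f[0])),'x at y=',[(y,np.polyval(f,y)) for y in (0,.1,.2)],'z',np.median(E[:,2]))
a=np.arctan(-f[0])
X=np.array([np.cos(a)*np.cos(np.pi/6),np.sin(a)*np.cos(np.pi/6),.5]);Y=np.array([-np.sin(a),np.cos(a),0]);Z=np.cross(X,Y)
W=np.stack([(P-c)@X,(P-c)@Y,(P-c)@Z],-1)
print('lip edge in bed', np.median(((E-c)@np.c_[X,Y,Z]),0))
for nm,mm in (('meter',box(300,120,355,210)),('supply',box(170,145,240,225))):
    t=mm&(abs(W[...,2]-.045)<.004); print(nm,t.sum(),np.percentile(W[t],[2,5,50,95,98],axis=0).round(4).tolist())
print('lip',np.percentile(W[m],[1,3,50,97,99],axis=0).round(4).tolist())
E
python3 m.py
```

```text
npts 2396 tilt 29.954580687082384 yaw 9.088334634895514 c [0.56068228 0.11725858 0.07862184]
lip edge yaw 8.94426620023721 x at y= [(0, np.float64(0.502774594215236)), (0.1, np.float64(0.48703584886046675)), (0.2, np.float64(0.4712971035056975))] z 0.0562594125603334
lip edge in bed [-0.07664754  0.01702321  0.0183171 ]
meter 1340 [[-0.0655, -0.1742, 0.0422], [-0.0608, -0.1725, 0.0428], [-0.0051, -0.1453, 0.0456], [0.0468, -0.1185, 0.048], [0.05, -0.1168, 0.0486]]
supply 1353 [[-0.0656, 0.1235, 0.0421], [-0.0613, 0.125, 0.0429], [-0.0051, 0.1518, 0.0456], [0.0465, 0.1794, 0.0479], [0.0496, 0.1812, 0.0484]]
lip [[-0.1237, -0.1737, -0.0166], [-0.1088, -0.1632, 0.0019], [-0.0907, 0.0127, 0.0183], [-0.0738, 0.1925, 0.0215], [-0.073, 0.199, 0.0222]]
```

```bash
python3 -m crank '[[[45,-22,0],-2.6,0],[[90,-45,0],-2.6,0],[[135,-67,0],-2.6,0],[[180,-90,0],-2.6,0],[[225,-112,0],-2.6,0],[[270,-135,20],-2.6,0],[[313,-157,50],-2.6,0],[[356,-179,80],-2.6,0],[[356,-179,110],-2.6,0],[[356,-179,110],-2.6,0]]' 25
python3 - <<'E'
from h import *
s=get_state(); print(s['eef_pos'],s['tcp_rot'],s['time'],s['contact_force'])
c=cam('wrist'); cv2.imwrite('pics/w1.png',c['frame'])
P=cloud(c); m=(P[...,2]>.035)&(P[...,2]<.06)&(c['range_z']>0)&(abs(P[...,0]-.51)<.12)&(abs(P[...,1]+.326)<.12)
r=cv2.minAreaRect(P[m][:,:2].astype(np.float32)); print(m.sum(),r)
E
```

```text
time: 1.1
eef_pos: [0.5157, -0.3176, 0.1142]
tcp_rot: [0.976, 0.218, -0.004, -0.006]
contact_force: [-0.4, -0.2, -0.4]
opening: 0.998
finger_force: 0.0
[ 0.51569106 -0.31761725  0.1142142 ] [ 0.97588007  0.21819882 -0.00395518 -0.00563265] 1.1 [-0.38636646 -0.1815688  -0.44793159]
14561 ((0.5082042217254639, -0.3289780616760254), (0.12026091665029526, 0.05423310026526451), 25.114910125732422)
```

View pics/w1.png

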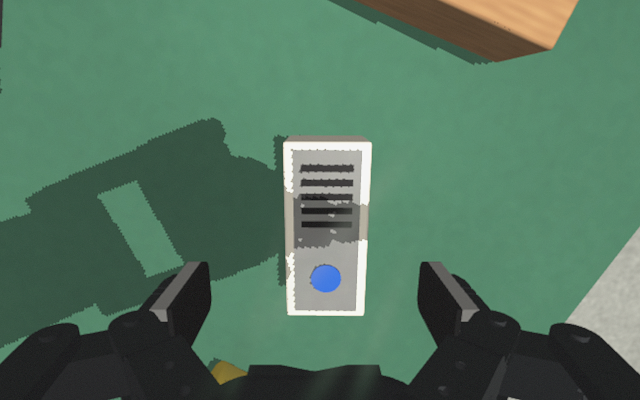

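The module (columns 285–372, rows 140–315) lies centred and parallel between the fingers. Now I'll descend and grasp it.

```bash
python3 -m crank '[[[-1,2,45],0,0],[[-1,2,85],0,0],[[-1,2,105],0,0],[[-1,2,113],0,0],[[-1,2,113],0,0],[[-1,2,113],0,255],[[-1,2,113],0,255],[[-1,2,113],0,255],[[-1,2,113],0,255],[[-1,2,113],0,255]]' 25; python3 -m crank '[[[0,0,0],0,255],[[0,0,0],0,255],[[0,0,-20],0,255],[[0,0,-50],0,255],[[0,0,-100],0,255],[[0,0,-145],0,255],[[0,0,-170],0,255],[[0,0,-170],0,255]]'
python3 - <<'E'
from h import *
c=cam('wrist'); cv2.imwrite('pics/w2.png',c['frame'])
E
```

```text
time: 2.15
eef_pos: [0.5192, -0.3263, 0.0108]
tcp_rot: [0.976, 0.216, 0.001, 0.001]
contact_force: [-1.6, 0.6, 6.0]
opening: 0.631
finger_force: 28.8
time: 2.95
eef_pos: [0.5202, -0.3269, 0.1838]
tcp_rot: [0.976, 0.217, 0.003, 0.004]
contact_force: [-0.3, -0.4, -2.4]
opening: 0.627
finger_force: 28.0
```

View pics/w2.png

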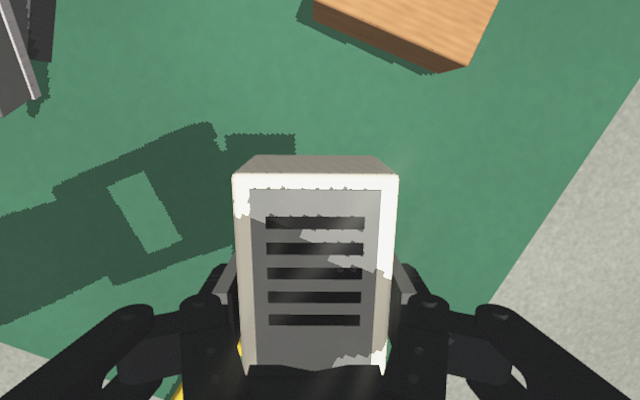

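Module is held square (columns 232–398) and about level. Next I'll work out the transfer.

```bash
cat > g.py <<'E'
from h import *
a=np.radians(9.0); c=np.array([.56068,.11726,.07862])
X=np.array([np.cos(a)*np.cos(np.pi/6),np.sin(a)*np.cos(np.pi/6),.5]);Y=np.array([-np.sin(a),np.cos(a),0]);Z=np.cross(X,Y)
O=c-.0876*X+.003*Y   # bed origin (mid-width)
def bed(p): w=np.asarray(p)-O; return np.array([w@X,w@Y,w@Z])
def world(b): return O+b[0]*X+b[1]*Y+b[2]*Z
def delta(target,s=None):
    s=s or get_state(); r=R.from_quat(s['tcp_rot']).as_matrix(); yaw=np.degrees(np.arctan2(r[1,0],r[0,0]))
    return r.T@(target-s['eef_pos'])*1000, yaw
E
python3 - <<'E'
from g import *
s=get_state(); print('O',O,s['eef_pos'])
Pf=world([.109,-.023,.0335]); T=Pf-[0,0,.024]
print('final TCP',T,delta(T)); 
# level contact height of P
h=(O+ X*0)[2]; Xh=np.dot(Pf-O,[np.cos(a),np.sin(a),0])+.049
print('TCP z at first contact',O[2]+Xh*np.tan(np.pi/6)+.0095)
E
```

```text
O [0.48528088 0.10835535 0.03482   ] [ 0.51877854 -0.32568885  0.18002266]
final TCP [0.56556968 0.09778515 0.09433185] (array([ 221.273342 , -364.3276135,   84.6525339]), np.float64(25.006429931243172))
TCP z at first contact 0.11743954618136541
```

```bash
python3 -m crank '[[[0,0,-25],0,255],[[15,-25,-30],0,255],[[40,-66,-30],4,255],[[65,-107,-30],8,255],[[90,-148,-30],12,255],[[115,-189,-30],16,255],[[140,-230,-30],16,255],[[165,-272,-30],16,255],[[190,-313,-30],16,255],[[208,-344,-30],16,255]]'; python3 -m crank '[[[0,0,0],0,255],[[0,0,0],0,255],[[0,0,0],0,255]]'
python3 - <<'E'
from g import *
s=get_state(); T=world([.109,-.023,.0335])-[0,0,.024]
print(s['eef_pos'],delta(T,s))
E
```

```text
time: 4.0
eef_pos: [0.5591, 0.0774, 0.2041]
tcp_rot: [0.997, 0.079, -0.003, -0.001]
contact_force: [-0.0, -0.8, -2.0]
opening: 0.627
finger_force: 28.0
time: 4.3
eef_pos: [0.5602, 0.0736, 0.2061]
tcp_rot: [0.997, 0.078, -0.002, 0.0]
contact_force: [0.5, -0.4, -3.8]
opening: 0.629
finger_force: 28.2
[0.56024343 0.07363445 0.20608162] (array([  9.43829845, -23.00541042, 111.71976393]), np.float64(8.95226804063229))
```

```bash
python3 -m crank '[[[5,-12,30],0,255],[[9,-23,60],0,255],[[9,-23,80],0,255],[[9,-23,84],0,255],[[9,-23,84],0,255],[[9,-23,84],0,255]]' 20; python3 -m crank '[[[0,0,4],0,255],[[0,0,8],0,255],[[0,0,12],0,255],[[0,0,12],0,255]]'
python3 - <<'E'
from g import *
c=cam('scene'); cv2.imwrite('pics/s2.png',cv2.resize(c['frame'][150:290,260:470],None,fx=3,fy=3))
E
```

```text
time: 4.9
eef_pos: [0.5676, 0.0977, 0.1257]
tcp_rot: [0.997, 0.078, 0.001, 0.0]
contact_force: [-0.4, -0.9, -2.7]
opening: 0.625
finger_force: 28.1
time: 5.3
eef_pos: [0.5656, 0.0977, 0.1139]
tcp_rot: [0.997, 0.078, -0.002, 0.001]
contact_force: [-7.4, -3.1, 4.4]
opening: 0.629
finger_force: 29.7
```

View pics/s2.png

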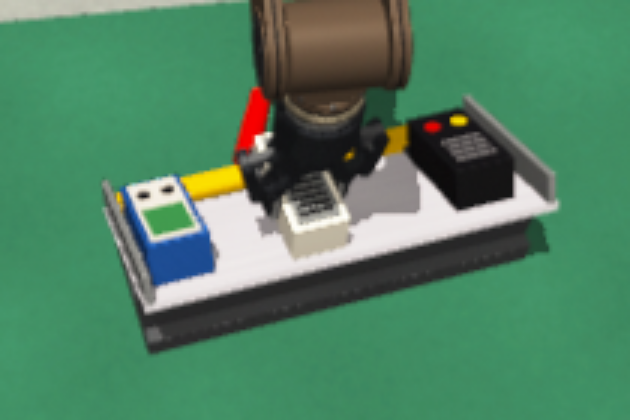

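The module's uphill edge has met the bed as predicted; in the crop it is at (315,210), clear of both units. I'll keep lowering so it pivots in the grip.

```bash
python3 -m crank '[[[0,0,3],0,255],[[0,0,6],0,255],[[0,0,9],0,255],[[0,0,9],0,255]]' 20;  python3 -m crank '[[[0,0,3],0,255],[[0,0,5],0,255],[[0,0,7],0,255],[[0,0,7],0,255]]' 20
python3 - <<'E'
from g import *
s=get_state(); print(s['eef_pos'],bed(s['eef_pos']))
c=cam('wrist'); P=cloud(c); z=c['range_z']; W=(P-O)@np.c_[X,Y,Z]
cv2.imwrite('pics/w3.png',c['frame'])
m=(z>0)&(abs(W[...,1]+.02)<.018)&(W[...,0]>.1)&(W[...,0]<.16)&(W[...,2]>.03)&(W[...,2]<.1)
p=W[m]; print(len(p)); f=np.polyfit(p[:,0],p[:,2],1); print('lid slope rel bed deg',np.degrees(np.arctan(f[0])),'z at .12',np.polyval(f,.12))
E
```

```text
time: 5.75
eef_pos: [0.5641, 0.0975, 0.1042]
tcp_rot: [0.997, 0.079, -0.004, 0.001]
contact_force: [-10.0, -4.2, 5.7]
opening: 0.627
finger_force: 32.0
time: 6.15
eef_pos: [0.5638, 0.0974, 0.0969]
tcp_rot: [0.997, 0.079, -0.004, 0.001]
contact_force: [-10.6, -4.3, 5.8]
opening: 0.63
finger_force: 33.5
[0.56380763 0.09744627 0.09692626] [ 0.0967441  -0.02305906  0.0158589 ]
23357
lid slope rel bed deg 6.3279200597388865 z at .12 0.052269415445009106
```

View pics/w3.png

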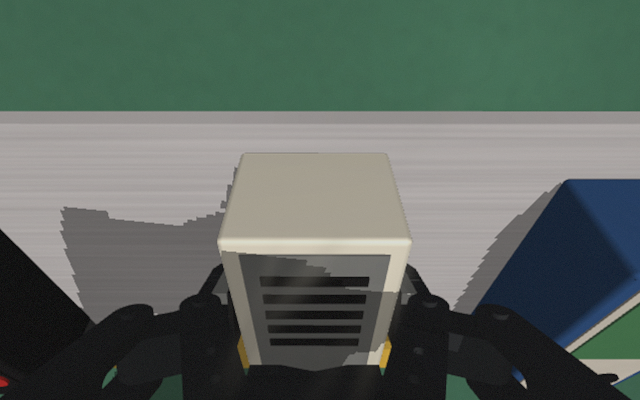

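```bash
cat > lid.py <<'E'
from g import *
import sys
c=cam('wrist'); P=cloud(c); z=c['range_z']; W=(P-O)@np.c_[X,Y,Z]
for b in ((260,365,258,335),(250,385,165,230)):
    w=W[b[2]:b[3],b[0]:b[1]].reshape(-1,3); cc=w.mean(0); n=np.linalg.svd(w-cc,full_matrices=False)[2][2]; print(cc.round(4),n.round(3),abs((w-cc)@n).max().round(4))
w=W[125:150,250:400].reshape(-1,3); print('bed beyond z',w.mean(0)); print('end bottom edge',W[152,310],W[158,310],W[243,310],'sides',W[250,222],W[250,404])
E
python3 lid.py
```

```text
[ 0.1311 -0.0228  0.0491] [-0.067  0.004  0.998] 0.0472
[ 0.1532 -0.0244  0.0267] [ 0.952 -0.003 -0.306] 0.0491
bed beyond z [ 0.15695057 -0.02717006  0.00140766]
end bottom edge [ 0.14994804 -0.0220472   0.00076779] [ 0.15039014 -0.02207172  0.00478699] [ 0.15346945 -0.02230674  0.04505428] sides [0.15074076 0.00199331 0.04533125] [ 0.15164725 -0.04793721  0.04610959]
```

```bash
python3 -m crank '[[[0,0,2],0,255],[[0,0,4],0,255],[[0,0,4],0,255]]' 20
cat > lid.py <<'E'
from g import *
c=cam('wrist'); P=cloud(c); W=(P-O)@np.c_[X,Y,Z]
p=W[258:335,262:363]; s=np.median(p,1); f=np.polyfit(s[:,0],s[:,2],1); print('lid nose-up deg',-np.degrees(np.arctan(f[0])),'z at .13',np.polyval(f,.13))
p=W[165:230,250:385]; s=np.median(p,1); f=np.polyfit(s[:,2],s[:,0],1); print('endface nose-up deg',np.degrees(np.arctan(f[0])),'x at z=0',f[1])
st=get_state(); print('tcp bed',bed(st['eef_pos']),st['contact_force'])
cv2.imwrite('pics/lid.png',c['frame'])
E
python3 lid.py
```

```text
time: 6.55
eef_pos: [0.564, 0.0975, 0.0929]
tcp_rot: [0.997, 0.079, -0.004, 0.001]
contact_force: [-10.0, -4.3, 4.1]
opening: 0.628
finger_force: 34.1
lid nose-up deg 2.4595954026281244 z at .13 0.04720884118060925
endface nose-up deg 1.1669090994019617 x at z=0 0.1505992338473863
tcp bed [ 0.09497604 -0.02301093  0.01225923] [-10.38293086  -4.58705874   4.31950996]
```

```bash
python3 -m crank '[[[0,0,2],0,255],[[0,0,3],0,255],[[0,0,3],0,255]]' 20; python3 lid.py
```

```text
time: 6.9
eef_pos: [0.5641, 0.0975, 0.0919]
tcp_rot: [0.997, 0.079, -0.004, 0.001]
contact_force: [-15.7, -6.2, 13.1]
opening: 0.632
finger_force: 35.2
lid nose-up deg 1.83663108933109 z at .13 0.04682448092249284
endface nose-up deg 0.11088921492228268 x at z=0 0.1506939580662068
tcp bed [ 0.09451067 -0.02302079  0.0113938 ] [-15.83529533  -5.3552281   14.684262  ]
```

```bash
python3 -m crank '[[[0,0,-1.5],0,255],[[-3,0,0.2],0,255],[[-6,0,2],0,255],[[-8,0,3.1],0,255],[[-10,0,4.3],0,255],[[-10,0,4.3],0,255]]' 20; python3 lid.py
```

```text
time: 7.55
eef_pos: [0.559, 0.0969, 0.0888]
tcp_rot: [0.997, 0.078, 0.003, 0.0]
contact_force: [-0.9, -0.1, 7.4]
opening: 0.628
finger_force: 34.4
lid nose-up deg 1.5276024684558758 z at .13 0.046684861229972396
endface nose-up deg 0.06763549893985225 x at z=0 0.14438564715132854
tcp bed [ 0.08845236 -0.0228175   0.01122157] [-2.15260612 -0.3202729   7.00027648]
```

```bash
python3 -m crank '[[[-2,0,1.1],0,255],[[-4,0,2.2],0,255],[[-6,0,3.4],0,255],[[-6,0,3.4],0,255]]' 20; python3 lid.py
```

```text
time: 8.0
eef_pos: [0.5536, 0.096, 0.0856]
tcp_rot: [0.997, 0.078, 0.003, 0.0]
contact_force: [-0.3, -0.1, 7.1]
opening: 0.627
finger_force: 34.4
lid nose-up deg 1.491777363290854 z at .13 0.04652692094508716
endface nose-up deg 0.0674978111120265 x at z=0 0.13801737759245047
tcp bed [ 0.08213381 -0.02285593  0.01119045] [-1.21872716 -0.1887982   7.92395337]
```

```bash
python3 -m crank '[[[-1.5,0,0.8],0,255],[[-2.5,0,1.3],0,255],[[-2.5,0,1.3],0,255]]' 20; python3 lid.py;  python3 -m crank '[[[-1.5,0,0.8],0,255],[[-2.5,0,1.3],0,255],[[-2.5,0,1.3],0,255]]' 20; python3 lid.py
```

```text
time: 8.35
eef_pos: [0.5536, 0.096, 0.0857]
tcp_rot: [0.997, 0.078, 0.007, 0.0]
contact_force: [3.1, 2.0, 7.4]
opening: 0.627
finger_force: 34.5
lid nose-up deg 1.3831830638031908 z at .13 0.04677314998694787
endface nose-up deg -0.04438231315922684 x at z=0 0.13802636000552088
tcp bed [ 0.0821812  -0.02287895  0.0112709 ] [3.19073256 1.89279775 7.35834577]
time: 8.7
eef_pos: [0.5534, 0.0959, 0.0861]
tcp_rot: [0.997, 0.078, 0.009, -0.0]
contact_force: [6.5, 2.7, 9.8]
opening: 0.63
finger_force: 34.8
lid nose-up deg 1.0671724970551477 z at .13 0.04749067453037859
endface nose-up deg -0.2943740089774901 x at z=0 0.1380194102465828
tcp bed [ 0.08217862 -0.0229386   0.01173397] [5.20096424 2.29429687 9.2670516 ]
```

The tongue is against the stop: the end face has halted at x≈0.138. Next I'll slide it, still held, towards the meter, leaving finger room, then release.

```bash
python3 -m crank '[[[1.5,0,-1],0,255],[[1.5,6,-1],0,255],[[1.5,12,-1],0,255],[[1.5,18,-1],0,255],[[1.5,24,-1],0,255],[[1.5,30,-1],0,255],[[1.5,30,-1],0,255]]' 20; python3 lid.py; python3 -m crank '[[[1.5,0,-1],0,255],[[1.5,0,-1],0,60],[[1.5,0,-1],0,60],[[1.5,0,-1],0,60],[[1.5,0,-1],0,60]]'; python3 lid.py
```

```text
time: 9.45
eef_pos: [0.558, 0.0678, 0.0859]
tcp_rot: [0.997, 0.076, 0.008, -0.002]
contact_force: [4.2, 8.0, 8.4]
opening: 0.627
finger_force: 34.6
lid nose-up deg 1.2374285889101961 z at .13 0.047118744570241476
endface nose-up deg -0.18647727845389278 x at z=0 0.13812215038291373
tcp bed [ 0.08223762 -0.05137892  0.01151413] [5.09919295 6.86616878 8.92581127]
time: 10.0
eef_pos: [0.5531, 0.0659, 0.0807]
tcp_rot: [0.997, 0.078, -0.0, 0.0]
contact_force: [-1.2, 1.1, -1.0]
opening: 0.764
finger_force: 0.0
lid nose-up deg 1.0282200469367897 z at .13 0.04671582300817916
endface nose-up deg 0.15370801778628587 x at z=0 0.138073249101501
tcp bed [ 0.07516967 -0.0524845   0.00951005] [1.22090383 0.22724349 0.33223445]
```

View pics/lid.png

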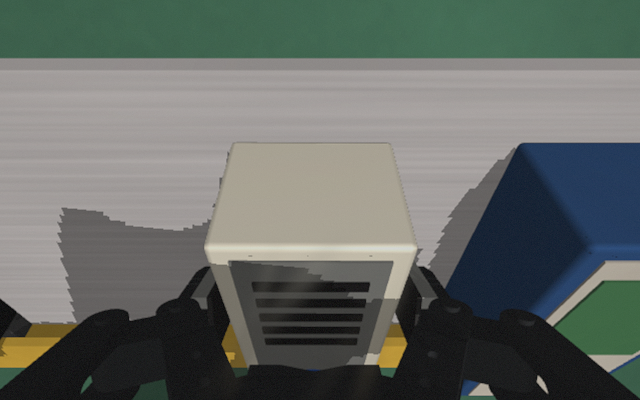

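Released: the module is flat, with its end face at rows 142–245, and the fingers are clear of the meter. Now I'll lift, close, and measure.

```bash
python3 -m crank '[[[0,0,-20],0,60],[[0,0,-50],0,60],[[0,0,-90],0,60],[[-10,-30,-120],0,255],[[-20,-62,-120],0,255],[[-20,-62,-120],0,255],[[-20,-62,-120],0,255],[[-20,-62,-120],0,255]]'
cat > top.py <<'E'
from g import *
import sys
c=cam(sys.argv[2] if len(sys.argv)>2 else 'wrist'); P=cloud(c); z=c['range_z']; W=(P-O)@np.c_[X,Y,Z]; cv2.imwrite('pics/%s.png'%sys.argv[1],c['frame'])
hsv=cv2.cvtColor(c['frame'],cv2.COLOR_BGR2HSV).astype(int)
t=(z>0)&(abs(W[...,2]-.0455)<.005)&(W[...,0]>.0)&(W[...,0]<.16)&(abs(W[...,1])<.19)
def rect(m):
    k,l,st,_=cv2.connectedComponentsWithStats(cv2.morphologyEx(m.astype(np.uint8),cv2.MORPH_OPEN,np.ones((3,3))))
    for i in range(1,k):
        if st[i,4]>400:
            q=W[l==i]; r=cv2.minAreaRect((q[:,:2]*1000).astype(np.float32)); print(st[i,:4],'ctr',np.round(r[0],1),'size',np.round(r[1],1),'ang',round(r[2],2),'y pct',(np.percentile(q[:,1],[1,99])*1000).round(1),'x',(np.percentile(q[:,0],[1,99])*1000).round(1),'z',np.median(q[:,2]).round(4))
rect(t)
T=world([.052,.009,0])+[0,0,.014]; print('to push start',delta(T),get_state()['eef_pos'])
E
python3 top.py w5; python3 top.py t5 top
```

```text
time: 10.85
eef_pos: [0.5239, 0.1236, 0.2002]
tcp_rot: [0.997, 0.078, -0.001, 0.0]
contact_force: [0.2, -0.3, 0.3]
opening: -0.001
finger_force: 0.0
[355 125 114 132] ctr [ 79.1 -51.3] size [ 54.1 120. ] ang 89.66 y pct [-77.3 -24.6] x [ 21.7 138.2] z 0.0468
[474 125 166 132] ctr [  78.9 -150.2] size [120.5  61.5] ang 0.04 y pct [-178.6 -120.2] x [ 21.2 138. ] z 0.0471
[ 14 126 165 131] ctr [ 79.2 147.9] size [ 61.5 120.2] ang 89.92 y pct [117.8 176.4] x [ 21.8 138.2] z 0.0465
to push start (array([  4.63775173,  -0.14989877, 125.32049699]), np.float64(8.939087549774435)) [0.52397892 0.12346771 0.20014741]
[315 139  34  54] ctr [  78.6 -148.6] size [ 59.9 120.6] ang 89.77 y pct [-177.8 -119.3] x [ 20.4 138. ] z 0.0456
[271 148  34  53] ctr [ 79.  -49.6] size [ 54.  120.7] ang 89.63 y pct [-76.2 -23.6] x [ 20.8 138.1] z 0.0455
to push start (array([  4.54464144,  -0.20754597, 125.36173654]), np.float64(8.928053933905764)) [0.52406912 0.12341556 0.20018808]
```

View pics/w5.png

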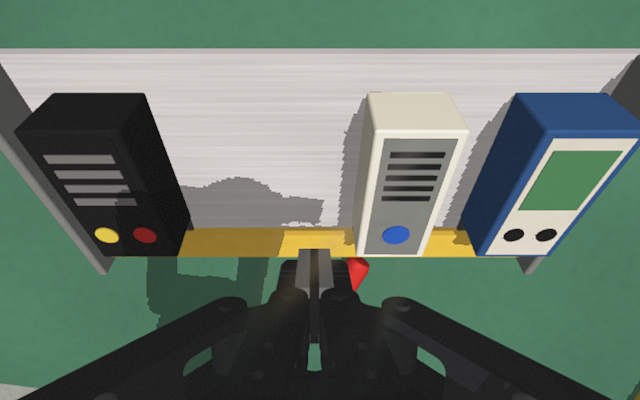

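The module sits level with the meter and supply (all centred at x≈79 mm) and square to 0.3°. About 42 mm remains to close. I'll descend beside its free side near the tongue.

```bash
python3 -m crank '[[[5,0,40],0,255],[[5,0,80],0,255],[[5,0,110],0,255],[[5,0,120],0,255],[[5,0,125],0,255],[[5,0,125],0,255],[[5,0,125],0,255]]'; python3 -m crank '[[[0,4,0],0,255],[[0,8,0],0,255],[[0,12,0],0,255],[[0,16,0],0,255],[[0,20,0],0,255],[[0,20,0],0,255],[[0,20,0],0,255]]'; python3 -c "
from g import *
s=get_state();print(bed(s['eef_pos'])*1000,s['contact_force']@np.c_[X,Y,Z])"
```

```text
time: 11.65
eef_pos: [0.5305, 0.125, 0.0779]
tcp_rot: [0.997, 0.078, 0.002, 0.0]
contact_force: [0.4, 0.8, 0.1]
opening: 0.001
finger_force: 0.0
time: 12.35
eef_pos: [0.5337, 0.1055, 0.0778]
tcp_rot: [0.997, 0.078, 0.002, -0.0]
contact_force: [0.4, 3.1, 5.0]
opening: 0.001
finger_force: 2.7
[ 62.54058463 -10.38204595  13.46863742] [3.24041921 3.03876793 3.86524274]
```

```bash
python3 -m crank '[[[0,-5,0],0,255],[[-8,-5,-2],0,255],[[-8,-5,-2],0,255],[[-8,-5,-2],0,255]]'; python3 -m crank '[[[0,4,0],0,255],[[0,6,0],0,255],[[0,7,0],0,255],[[0,7,0],0,255],[[0,7,0],0,255]]'; python3 top.py w6
```

```text
time: 12.75
eef_pos: [0.5227, 0.1088, 0.0775]
tcp_rot: [0.997, 0.078, -0.0, 0.0]
contact_force: [0.8, 0.3, 0.1]
opening: 0.001
finger_force: 0.0
time: 13.25
eef_pos: [0.5245, 0.102, 0.078]
tcp_rot: [0.997, 0.078, -0.0, -0.0]
contact_force: [-0.1, -0.4, -0.3]
opening: 0.003
finger_force: 0.0
[335 134 305 200] ctr [ 95.7 -52.4] size [64.6 90.9] ang 85.61 y pct [-84.2 -30.1] x [ 63.  140.5] z 0.0465
[542 269  98  92] ctr [  45.1 -125.9] size [78.9 36.1] ang 31.61 y pct [-155.2 -119.6] x [20.6 85.2] z 0.0462
[271 280  63  36] ctr [80.8 -9. ] size [20.3 16.3] ang 88.22 y pct [-18.9   0.4] x [73.7 88.7] z 0.0465
[  0 324  37  37] ctr [ 30.7 119.5] size [12.9 31.7] ang 61.8 y pct [117.  129.3] x [19.5 45.5] z 0.0444
to push start (array([  7.23786917, -21.37414084,   3.2079845 ]), np.float64(8.989238268493724)) [0.52454259 0.10204666 0.07802714]
```

View pics/w6.png

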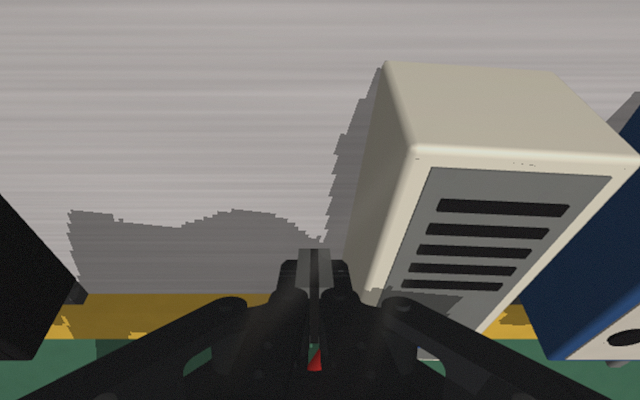

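Here the shut fingers (298–345, 250–300) stand beside the module, with the right knuckle reaching over its lid. The earlier upward force was probably that knuckle touching, so I'll raise 9 mm and then push.

```bash
python3 -m crank '[[[0,0,-9],0,255],[[0,0,-9],0,255],[[0,3,-9],0,255],[[0,6,-9],0,255],[[0,9,-9],0,255],[[0,9,-9],0,255]]'; python3 -m crank '[[[0,3,0],0,255],[[0,6,0],0,255],[[0,9,0],0,255],[[0,9,0],0,255]]'; python3 -c "
from g import *
s=get_state();print(bed(s['eef_pos'])*1000,s['contact_force']@np.c_[X,Y,Z])"
```

```text
time: 13.9
eef_pos: [0.526, 0.0931, 0.0871]
tcp_rot: [0.997, 0.078, 0.0, -0.0]
contact_force: [0.5, 3.0, 1.7]
opening: -0.001
finger_force: 1.5
time: 14.3
eef_pos: [0.527, 0.0836, 0.0866]
tcp_rot: [0.997, 0.078, -0.0, 0.0]
contact_force: [-1.4, 1.6, 1.0]
opening: -0.003
finger_force: 0.8
[ 58.27913924 -30.98706823  26.18807909] [-0.51242021  1.82066251  1.42707109]
```

```bash
python3 -m crank '[[[0,3,0],0,255],[[0,6,0],0,255],[[0,9,0],0,255],[[0,12,0],0,255],[[0,12,0],0,255]]'
cat > gap.py <<'E'
from g import *
s=get_state();print('tcp bed',(bed(s['eef_pos'])*1000).round(1),'F bed',(s['contact_force']@np.c_[X,Y,Z]).round(1),'t',s['time'])
c=cam('wrist'); W=(cloud(c)-O)@np.c_[X,Y,Z]; cv2.imwrite('pics/gap.png',c['frame'])
hi=(abs(W[...,2]-.0455)<.004)&(c['range_z']>0)
for lo in (.095,.110,.125):
    y=np.sort(W[hi&(W[...,0]>lo)&(W[...,0]<lo+.012)&(abs(W[...,1])<.16)][:,1])*1000
    if len(y): i=np.where(np.diff(y)>1.5)[0]; print(lo,'max y',np.percentile(y,99.5).round(1),'gaps',[(y[k].round(1),y[k+1].round(1)) for k in i])
E
python3 gap.py
```

```text
time: 14.8
eef_pos: [0.5294, 0.0718, 0.087]
tcp_rot: [0.997, 0.078, 0.0, 0.0]
contact_force: [-0.2, 1.0, -0.4]
opening: -0.002
finger_force: 0.3
tcp bed [ 58.9 -43.   26.2] F bed [-0.2  1.1 -0.3] t 14.8
0.095 max y -58.7 gaps [(np.float64(-119.3), np.float64(-112.9))]
0.11 max y -59.3 gaps [(np.float64(-119.2), np.float64(-113.4))]
0.125 max y -59.9 gaps [(np.float64(-119.1), np.float64(-114.3))]
```

```bash
python3 -m crank '[[[0,2,0],0,255],[[0,4,0],0,255],[[0,5,0],0,255],[[0,5,0],0,255]]'; python3 gap.py;  python3 -m crank '[[[0,1,0],0,255],[[0,2,0],0,255],[[0,2,0],0,255]]'; python3 gap.py
```

```text
time: 15.25
eef_pos: [0.5301, 0.0674, 0.0871]
tcp_rot: [0.997, 0.078, 0.0, 0.0]
contact_force: [-0.3, 1.3, 0.6]
opening: 0.001
finger_force: 1.0
tcp bed [ 58.9 -47.5  26.4] F bed [0.3 1.4 0.6] t 15.25
0.095 max y -63.0 gaps [(np.float64(-119.6), np.float64(-117.1))]
0.11 max y -63.7 gaps [(np.float64(-119.6), np.float64(-118.1))]
0.125 max y -64.4 gaps []
time: 15.6
eef_pos: [0.5304, 0.0655, 0.0871]
tcp_rot: [0.997, 0.078, 0.0, -0.0]
contact_force: [-0.5, 2.7, 0.8]
opening: 0.001
finger_force: 1.3
tcp bed [ 58.9 -49.4  26.4] F bed [0.3 2.8 0.7] t 15.6
0.095 max y -65.0 gaps []
0.11 max y -65.6 gaps []
0.125 max y -66.2 gaps []
```

```bash
python3 -m crank '[[[0,1,0],0,255],[[0,1,0],0,255],[[0,1,0],0,255]]'; python3 gap.py;  python3 -m crank '[[[0,1,0],0,255],[[0,1,0],0,255],[[0,1,0],0,255]]'; python3 gap.py
```

```text
time: 15.95
eef_pos: [0.53, 0.0644, 0.0867]
tcp_rot: [0.997, 0.078, -0.001, 0.0]
contact_force: [-1.6, 2.1, -0.4]
opening: -0.001
finger_force: 1.0
tcp bed [ 58.3 -50.4  26.3] F bed [-1.2  2.3  0.3] t 15.95
0.095 max y -65.5 gaps []
0.11 max y -66.0 gaps []
0.125 max y -66.4 gaps []
time: 16.3
eef_pos: [0.5304, 0.0634, 0.0868]
tcp_rot: [0.997, 0.078, -0.0, 0.0]
contact_force: [-0.3, 1.6, -0.7]
opening: 0.001
finger_force: 0.9
tcp bed [ 58.5 -51.4  26.3] F bed [-0.4  1.6 -0.6] t 16.3
0.095 max y -66.0 gaps []
0.11 max y -66.3 gaps []
0.125 max y -66.5 gaps []
```

```bash
python3 -m crank '[[[0,1,0],0,255],[[0,1,0],0,255],[[0,1,0],0,255]]'; python3 gap.py;  python3 -m crank '[[[0,0.6,0],0,255],[[0,0.6,0],0,255],[[0,0.6,0],0,255]]'; python3 gap.py
```

```text
time: 16.65
eef_pos: [0.5306, 0.0625, 0.087]
tcp_rot: [0.997, 0.078, -0.0, 0.0]
contact_force: [-1.4, 2.1, -1.7]
opening: -0.001
finger_force: 1.0
tcp bed [ 58.7 -52.4  26.3] F bed [-1.7  2.3 -1. ] t 16.65
0.095 max y -66.5 gaps []
0.11 max y -66.6 gaps []
0.125 max y -66.6 gaps []
time: 17.0
eef_pos: [0.5306, 0.0623, 0.0869]
tcp_rot: [0.997, 0.078, -0.0, -0.0]
contact_force: [-2.1, 2.8, -1.0]
opening: -0.002
finger_force: 2.1
tcp bed [ 58.6 -52.6  26.3] F bed [-1.9  3.1 -0.1] t 17.0
0.095 max y -66.6 gaps []
0.11 max y -66.6 gaps []
0.125 max y -66.7 gaps []
```

Square now. I'll raise the push towards 10 N.

```bash
python3 -m crank '[[[0,0.7,0],0,255],[[0,1.5,0],0,255],[[0,1.5,0],0,255],[[0,1.5,0],0,255]]'; python3 gap.py
```

```text
time: 17.45
eef_pos: [0.5306, 0.0622, 0.087]
tcp_rot: [0.997, 0.078, -0.0, -0.002]
contact_force: [-2.3, 8.3, 0.5]
opening: 0.001
finger_force: 4.6
tcp bed [ 58.6 -52.7  26.4] F bed [-0.6  8.5  0.9] t 17.45
0.095 max y -66.6 gaps []
0.11 max y -66.6 gaps []
0.125 max y -66.7 gaps []
```

```bash
python3 -m crank '[[[0,0.4,0],0,255],[[0,0.4,0],0,255],[[0,0.4,0],0,255],[[0,0.4,0],0,255],[[0,0.4,0],0,255]]'; python3 gap.py;  python3 -m crank '[[[0,0,0],0,255],[[0,0,0],0,255],[[0,0,0],0,255],[[0,0,0],0,255],[[0,0,0],0,255],[[0,0,0],0,255],[[0,0,0],0,255]]'; python3 gap.py
```

```text
time: 18.0
eef_pos: [0.5306, 0.0622, 0.087]
tcp_rot: [0.997, 0.078, -0.0, -0.002]
contact_force: [-2.5, 9.7, 1.0]
opening: -0.001
finger_force: 5.2
tcp bed [ 58.6 -52.7  26.4] F bed [-0.3 10.   1.4] t 18.0
0.095 max y -66.7 gaps []
0.11 max y -66.7 gaps []
0.125 max y -66.7 gaps []
time: 18.75
eef_pos: [0.5306, 0.0622, 0.087]
tcp_rot: [0.997, 0.078, -0.0, -0.002]
contact_force: [-3.2, 9.7, -0.5]
opening: 0.005
finger_force: 5.2
tcp bed [ 58.6 -52.7  26.4] F bed [-1.7 10.1  0.4] t 18.75
0.095 max y -66.6 gaps []
0.11 max y -66.6 gaps []
0.125 max y -66.7 gaps []
```

A steady 10 N was held for over a second. Now I'll back off straight, lift, and check.

```bash
python3 -m crank '[[[0,-3,0],0,255],[[0,-10,0],0,255],[[0,-25,0],0,255],[[0,-35,0],0,255],[[0,-45,-30],0,255],[[0,-55,-75],0,255],[[0,-55,-115],0,255],[[0,-55,-115],0,255],[[0,-55,-115],0,255]]'; python3 top.py w7; python3 top.py t7 top
python3 - <<'E'
from g import *
d=np.load('top0.npz'); W=(d['P']-O)@np.c_[X,Y,Z]; t=(d['z']>0)&(abs(W[...,2]-.0455)<.005)&(W[...,0]>0)&(W[...,0]<.16); m=t.copy(); m[:,:250]=0
print('meter y before',np.percentile(W[m&(abs(W[...,1])<.19)][:,1],[1,99])*1000); m=t.copy(); m[:,300:]=0
print('supply before',np.percentile(W[m&(abs(W[...,1])<.19)][:,1],[1,99])*1000)
E
```

```text
time: 19.7
eef_pos: [0.5233, 0.115, 0.2036]
tcp_rot: [0.997, 0.079, 0.002, 0.0]
contact_force: [0.4, 0.3, -0.3]
opening: 0.0
finger_force: 0.0
[  3 122 167 132] ctr [ 78.6 147.7] size [ 61. 121.] ang 89.89 y pct [117.8 176.4] x [ 21.3 138.2] z 0.0465
[396 122 234 132] ctr [  79.  -123.4] size [120.5 115. ] ang 0.0 y pct [-178.1  -66.6] x [ 21.3 138. ] z 0.047
to push start (array([  7.61115073,  -8.44303197, 126.87041142]), np.float64(9.0241344854773)) [0.52217334 0.11479481 0.20169394]
[290 139  59  59] ctr [  78.6 -121.5] size [114.  121.8] ang 89.93 y pct [-177.3  -65.8] x [ 20.5 138. ] z 0.0457
to push start (array([  8.47318455,  -8.47924927, 125.74820198]), np.float64(9.010613886758389)) [0.52160464 0.11462053 0.20058682]
meter y before [-177.78149802 -119.17334959]
supply before [120.04654112 178.86148092]
```

View pics/w7.png

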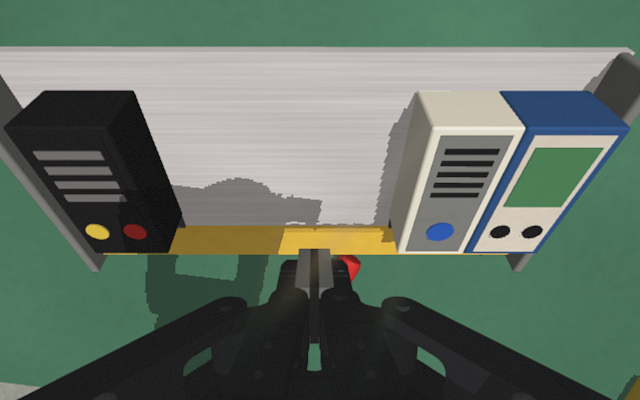

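The white module (395–525, 92–250) stands flush and square against the meter (470–630), level with it at the lip. The meter hasn't moved, so I'm handing in.

```bash
python3 -c "
from plant import ctrl
print(ctrl.sign_off())"
```

```text
the job is handed in; nothing more can be done
None
```

The module is home in the slot, flush and square against the meter after a steady push of about 10 N for over a second; the meter has not measurably moved, the module is released, and the job was handed in at about 20 s.

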